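# Click a fresh filter into the welding fume extractor

### The arm

A 6-joint arm with a two-finger parallel gripper is mounted at the origin on the work surface. World frame = base frame: x ahead of the robot, y to its left, z up, the work surface at z = 0. Lengths are in m, angles in rad, forces in N, time in s.
With the tool pointing down it reaches from about 0.35 to 0.975 m from the base axis. Payload 4.9 kg.
Tool frame: the origin (TCP) lies midway between the tips of the shut fingers; the grasp point (between the pads) lies 19 mm behind it; z points along the fingers, y is the line along which they close (so a half turn about z gives the same grasp; the last joint's range is limited). The gripper opens to 85 mm and grips with 20 to 120 N. Pads are 22 mm wide; open, the fingers measure 114 mm over their backs; the gripper's body (76 mm by 85 mm) begins 54 mm behind the grasp point. The pads swing forward as they close: fully open they stand 13 mm farther back than shut.
Start: joints at [1.092, 0.053, 1.613, -0, 1.476, -0.119], TCP at [0.22, 0.585, 0.231] pointing down, gripper open.
Joint ranges: [-3.01, 3.01], [-1.01, 2.22], [0.06, 2.58], [-1.02, 4.17], [0.09, 2.62], [-3.14, 3.14]. Speed limits (rad/s): [2.57, 2.57, 3.14, 3.14, 3.14, 3.14].

### API

Orientations are given as a unit quaternion [w, x, y, z].
In Python, from plant import state, grab_frame, job_done, cut_out, place_of gives the robot as it stands.
- The arm moves only by the tool jog_arm, never from a script. Its argument "motion" is text: rows parted by semicolons, each of 7 numbers parted by spaces: the opening in per cent of the stroke, from 0 (shut) to 100 (fully open), then the shift along the tool's x, y, z as a fraction of full scale, then the turn, a rotation vector about the tool's x, y, z as a fraction of full scale. A call has exactly 5 rows; each row is the pose to reach, as a shift and turn from the pose commanded when the call began, along the tool's axes at that moment; what a row does not reach only later rows make up. Full scale, the value 1, is 50 cm for a shift and 1.5 rad for a turn. A row lasts 1/8 s, in which the tool goes at most 62.5 mm and 10.7 degrees, less where a joint would pass 70% of its speed; a pose out of reach is approached as far as the arm can. A call with a number of a shift or a turn outside -1 to 1 is refused whole. A call with a gripper value outside its range is refused whole. The fingers move at their own pace and stop on an object; the grip force is fixed at half the most. Time passes only in rows, so rows that repeat a pose let the fingers close, or fill a call up. It gives the time, the measured TCP pose, the force, the opening and the grip force at its end, in the units of the state.
- state(): the state, without advancing time (a new reading comes with each control period).
- grab_frame(name): name is "side" or "top" or "wrist"; returns a dict with "color" (420x560x3 uint8, red, green, blue), "range_z" (420x560 float32, m along the optical axis (not along the pixel's ray), 0 where there is no reading), "intrinsics" (3x3 intrinsics, pixels), "world_from_camera" (4x4, takes a point from camera to world coordinates). Camera axes: x right, y up, looking along -z (the intrinsics and any distortion apply to the point x, -y, -z); pixel columns grow to the right and rows downward; lengths in m; the calibration is good to about 2 mm. The wrist camera is an equidistant fisheye: a pixel r from the principal point sees the ray r / f radians off the axis. A picture is of the moment at which its call begins.
- job_done(): hands the job in; it is judged then, once.
Trained networks look in the newest picture that a camera, given by its name, has taken for a name from the list of things; names that differ only in an ending like _2 or _b are one class to them, and where a whole thing is asked for, a point or a joint stands for the part that bears it (a point fixed in the world has none). Each returns a list of dicts, best first, with "p" (0 to 1); they miss things now and then, are a little off and sometimes report something else, mostly with a low value. They report only what shows in the picture. A call takes as long as a camera call.
- cut_out(camera, thing): "pixels" (420x560 bool, what is visible of it).
- place_of(camera, thing): "at" ([x, y, z] in m, in world coordinates, good to about 4 mm: a listed point, or the origin of a listed thing).
The state is a dict: "time": time; "joint_pos": joint angles; "joint_vel": joint speeds; "joint_efforts": joint torques, N m; "tool_pos": TCP position; "tool_rot": TCP orientation; "contact_force": force on the tool from outside, world axes, zero at the start; "ft_torque": the same for the moment, N m; "gripper_width": opening from 0.0 (shut) to 1.0 (fully open); "grasp_force": force on a finger pad.
Only numpy, scipy, OpenCV 4.12 (cv2) and the standard library are available. Lean on these libraries where they do the work, as an engineer would, in place of code of your own. Each camera call takes 0.05 s, during which the arm holds its last target. There are 200 camera calls.

### The job

Put the fresh filter (green frame, white pleats) down into the empty bay of the blue fume extractor and press it fully home with the gripper, until the orange spring catch snaps back over its lip; do not just drop it in. Then let go. Leave the clogged filter (red frame, black pleats) standing where it is.

Things in the scene. Friction and masses are not known exactly. Their poses are not given: they have to be found in the camera images.
- fresh_filter: Fresh filter, green frame, white pleats, 220 g, upright. Origin: centre of underside; z up, y the long way; same if turned half round. Block 44 (x) by 76 (y), 60 high; then lip 50 by 100, heights 60 to 68, overhanging 12 at both y ends; then grip tab, heights 68 to 102, 16 thick in x, 60 long in y: pinch across the 16. All mm.
- clogged_filter: Clogged filter: red frame, black pleats, to be left alone. Same shape, size, origin and axes as the fresh one; the two may stand in either place.
- extractor: Blue fume extractor, fixed. Origin: on the table below the bay's centre; z up, y along the bay. Open well 49 (x) by 81 (y) mm, floor 20 above table, straight walls to 60, grey 45-degree lead-in 14 wider all round at 74. Filter goes in either way round, its y along y. Orange catch at -y end, top 110 high. Fan housing 170 (x) by 160 (y), 140 high, starts at y = 75.
- catch (a joint): Orange spring catch, 30 mm wide. Metres: 0 = sprung in, hook 7 mm over the lip; grows pushed outward (-y), max 0.012. Lip's end slides down its slope (110 to 93 mm above table) in the filter's last 30 mm, needing about 10 N push; then it snaps over the lip (lip top 88 when home). The filter's weight alone does not open it.

How it is judged:
By the outcome, as a careful person would: the job done as asked, in the order asked, and still so for the second after the job is handed in, with the robot touching nothing.
It also fails if it takes over 35 s, if anything falls off the work surface, if the arm or the gripper's body presses on something with over 40 N, if the wrist force passes 120 N, or if a joint passes its speed limit or range.

## Working session

There is one attempt and no reset: what is moved stays moved. The work goes in short steps, Python scripts to look and compute and a tool call to move; the robot and the scene stay as the last step left them, time stands still between calls to the robot, and variables do not carry over. Pictures are saved under pics/ and viewed, at most 10 in all, crops included, and the job is handed in when it is done.

Besides the shell and the picture viewer there is one more tool, called after "Request:" as name(argument=value, ...) on one line, values as JSON. jog_arm: Moves the arm, as the interface text tells. Shift numbers are shares of 50 cm and turn numbers shares of 1.5 rad, none past 1 either way. Its arguments: {"type":"object","properties":{"motion":{"type":"string"}},"required":["motion"]}

```bash
mkdir -p pics; cat > h.py <<'E'
import numpy as np,cv2
from plant import *
def pts(f,m):
    K=f["intrinsics"];z=f["range_z"];m=m&(z>0);v,u=np.nonzero(m);d=z[m]
    P=np.stack([(u-K[0,2])/K[0,0]*d,-(v-K[1,2])/K[1,1]*d,-d,np.ones_like(d)])
    return (f["world_from_camera"]@P)[:3].T
E
python3 - <<'E'
from h import *
np.set_printoptions(precision=4,suppress=True)
s=state();print(s["tool_pos"],s["tool_rot"],s["time"],s["contact_force"])
im=[]
for c in("top","side"):
    f=grab_frame(c);im.append(f["color"])
    print(c,f["world_from_camera"][:3,3])
    for t in("fresh_filter","clogged_filter","extractor","catch"):
        r=place_of(c,t)[:2];print(t,[(np.round(q["at"],4),round(q["p"],2)) for q in r])
        r=cut_out(c,t)
        if r:
            m=r[0]["pixels"];P=pts(f,m)
            v,u=np.nonzero(m);print("  px",u.mean(),v.mean(),m.sum(),"zmax",np.percentile(P[:,2],[2,98]))
            bands={"fresh_filter":[(.094,.11),(.06,.075)],"clogged_filter":[(.094,.11),(.06,.075)],"extractor":[(.13,.15),(.068,.08)],"catch":[(.09,.12)]}[t]
            for a,b in bands:
                Q=P[(P[:,2]>a)&(P[:,2]<b)]
                if len(Q)>20:
                    R=cv2.minAreaRect((Q[:,:2]*1000).astype(np.float32));print("  band",a,b,len(Q),R,Q[:,2].mean())
cv2.imwrite("pics/a.png",cv2.resize(np.vstack(im),(560,600) if 0 else (560,840))[:, :,::-1][:420]);cv2.imwrite("pics/b.png",im[1][:,:,::-1])
E
```

```text
[0.2198 0.5844 0.2301] [-0.0003  0.1789  0.9839 -0.001 ] 0.0 [ 0.1055 -0.116  -0.7195]
top [ 0.3374 -0.0606  0.9756]
fresh_filter [(array([ 0.5376, -0.2853, -0.0003]), 0.92)]
  px 375.09068219633946 203.9226289517471 1202 zmax [-0.0002  0.1039]
  band 0.094 0.11 213 ((541.860107421875, -283.995361328125), (59.676239013671875, 16.401737213134766), 73.65689086914062) 0.10141181907739732
  band 0.06 0.075 697 ((542.060302734375, -284.4360046386719), (100.287353515625, 51.20340347290039), 73.3084945678711) 0.0682049532139727
clogged_filter [(array([ 0.5266, -0.0871,  0.0024]), 0.58)]
  px 291.3625954198473 212.23664122137404 1048 zmax [0.0134 0.1037]
  band 0.094 0.11 207 ((523.8472900390625, -90.34861755371094), (15.313505172729492, 59.35847854614258), 1.0390535593032837) 0.10136176314004851
  band 0.06 0.075 697 ((524.5648803710938, -91.1932373046875), (50.89399719238281, 97.72398376464844), 0.6345312595367432) 0.06841129325126932
extractor [(array([0.5697, 0.1991, 0.0018]), 0.58)]
  px 110.1385711038715 194.89037048261233 13199 zmax [0.0176 0.1433]
  band 0.13 0.15 5854 ((562.5514526367188, 358.5680847167969), (168.60275268554688, 161.36878967285156), 2.8922007083892822) 0.14018122044895118
  band 0.068 0.08 916 ((561.7160034179688, 351.8012390136719), (171.61569213867188, 431.8225402832031), 1.485510230064392) 0.07278606474026374Traceback (most recent call last):
  File "<stdin>", line 9, in <module>
ValueError: it knows: clogged_filter, extractor, fresh_filter
```

```bash
python3 - <<'E'
from h import *
np.set_printoptions(precision=4,suppress=True)
f=grab_frame("top");m=cut_out("top","extractor")[0]["pixels"];A=pts(f,np.ones((420,560),bool))
near=A[(np.abs(A[:,0]-.57)<.13)&(A[:,1]>.08)&(A[:,1]<.46)]
H=near[(near[:,2]>.135)&(near[:,2]<.145)]
print("house",cv2.minAreaRect((H[:,:2]*1000).astype(np.float32)))
for a,b in((.0,.012),(.015,.026),(.068,.0765),(.08,.12)):
    Q=near[(near[:,2]>a)&(near[:,2]<b)&(np.abs(near[:,1]-.2)<.12)];print(a,len(Q),cv2.minAreaRect((Q[:,:2]*1000).astype(np.float32)),Q[:,2].mean() )
cv2.imwrite("pics/top.png",cv2.resize(f["color"][90:310,30:450],None,fx=1.9,fy=1.9,interpolation=cv2.INTER_CUBIC)[:,:,::-1])
g=grab_frame("side");cv2.imwrite("pics/side.png",g["color"][:,:,::-1])
for t in("fresh_filter","clogged_filter","extractor"): print(t,[(q["at"],q["p"]) for q in place_of("side",t)[:2]])
r=cut_out("side","fresh_filter")
if r:
  P=pts(g,r[0]["pixels"])
  for a,b in((.094,.11),(.06,.075)):
    Q=P[(P[:,2]>a)&(P[:,2]<b)];print(len(Q),Q[:,2].max(),cv2.minAreaRect((Q[:,:2]*1000).astype(np.float32)))
E
```

```text
Traceback (most recent call last):
IndexError: list index out of range
```

```bash
python3 - <<'E'
from h import *
np.set_printoptions(precision=4,suppress=True)
f=grab_frame("top");A=pts(f,np.ones((420,560),bool))
near=A[(np.abs(A[:,0]-.57)<.13)&(A[:,1]>.08)&(A[:,1]<.46)]
H=near[(near[:,2]>.135)&(near[:,2]<.145)]
print("house",cv2.minAreaRect((H[:,:2]*1000).astype(np.float32)))
th=np.radians(2.9);R=np.array([[np.cos(th),np.sin(th)],[-np.sin(th),np.cos(th)]])
L=(A[:,:2]-[.5704,.2038])@R.T*1000
for y in (-20,-10,0,10,20):
    k=(np.abs(L[:,1]-y)<4)&(np.abs(L[:,0])<60);o=np.argsort(L[k,0]);print("row",y,[(int(a),int(b)) for a,b in zip(L[k,0][o],A[k,2][o]*1000)][::3])
for x in (-12,0,12):
    k=(np.abs(L[:,0]-x)<1.6)&(np.abs(L[:,1])<85);o=np.argsort(L[k,1]);print("col",x,[(int(a),int(b)) for a,b in zip(L[k,1][o],A[k,2][o]*1000)])
cv2.imwrite("pics/top.png",cv2.resize(f["color"][90:310,30:450],None,fx=1.9,fy=1.9,interpolation=cv2.INTER_CUBIC)[:,:,::-1])
g=grab_frame("side");cv2.imwrite("pics/side.png",g["color"][:,:,::-1])
for t in("fresh_filter","clogged_filter","extractor"): print(t,[(q["at"],q["p"]) for q in place_of("side",t)[:2]])
r=cut_out("side","fresh_filter")
if r:
  P=pts(g,r[0]["pixels"])
  for a,b in((.094,.11),(.06,.075)):
    Q=P[(P[:,2]>a)&(P[:,2]<b)];print(len(Q),cv2.minAreaRect((Q[:,:2]*1000).astype(np.float32)))
E
```

```text
house ((562.6136474609375, 358.8363037109375), (168.58816528320312, 159.74435424804688), 3.2695398330688477)
row -20 [(-59, 19), (-58, 16), (-56, 17), (-54, 46), (-53, 28), (-53, 39), (-53, 53), (-52, 48), (-52, 59), (-50, 59), (-47, 62), (-45, 60), (-43, 60), (-43, 60), (-40, 59), (-38, 61), (-38, 60), (-37, 75), (-34, 73), (-33, 70), (-30, 68), (-27, 62), (-24, 61), (-10, 19), (-8, 22), (-7, 19), (-4, 18), (-2, 18), (0, 20), (1, 19), (3, 20), (5, 23), (8, 20), (11, 21), (11, 18), (14, 18), (16, 20), (19, 17), (21, 19), (23, 21), (25, 25), (25, 43), (25, 24), (25, 40), (26, 50), (26, 47), (27, 37), (27, 59), (29, 63), (31, 63), (33, 65), (34, 71), (35, 68), (37, 70), (39, 71), (40, 74), (49, 54), (50, 59), (52, 57), (54, 59)]
row -10 [(-58, 23), (-58, 18), (-55, 18), (-53, 58), (-53, 44), (-53, 31), (-53, 56), (-51, 61), (-49, 60), (-48, 58), (-47, 61), (-44, 62), (-42, 59), (-42, 60), (-40, 59), (-38, 75), (-38, 72), (-37, 59), (-35, 73), (-33, 70), (-30, 68), (-27, 65), (-23, 61), (-12, 20), (-10, 20), (-9, 19), (-6, 18), (-4, 20), (-2, 21), (0, 19), (0, 18), (2, 20), (4, 20), (7,
[... 6058 characters left out ...]
, 22), (34, 19), (39, 20), (39, 19), (40, 54), (40, 23), (41, 21), (41, 58), (41, 43), (41, 50), (41, 64), (42, 34), (42, 25), (44, 63), (46, 70), (46, 63), (47, 68), (49, 67), (51, 71), (51, 70), (53, 71), (53, 70), (53, 77), (57, 73), (57, 72), (63, 61), (65, 61), (67, 62), (70, 60), (71, 59), (73, 59), (74, 61), (75, 79), (75, 103), (75, 59), (75, 131), (75, 120), (75, 114), (75, 90), (75, 102), (75, 65), (76, 135), (76, 83), (76, 129), (76, 107), (76, 118), (76, 124), (76, 70), (76, 133), (77, 137), (77, 137), (79, 136), (81, 137), (82, 140)]
fresh_filter [([0.5419, -0.2812, -0.0012], 0.66)]
clogged_filter [([0.5247, -0.0911, -0.0013], 0.57)]
extractor [([0.5719, 0.2071, -0.0023], 0.92)]
```

View pics/top.png

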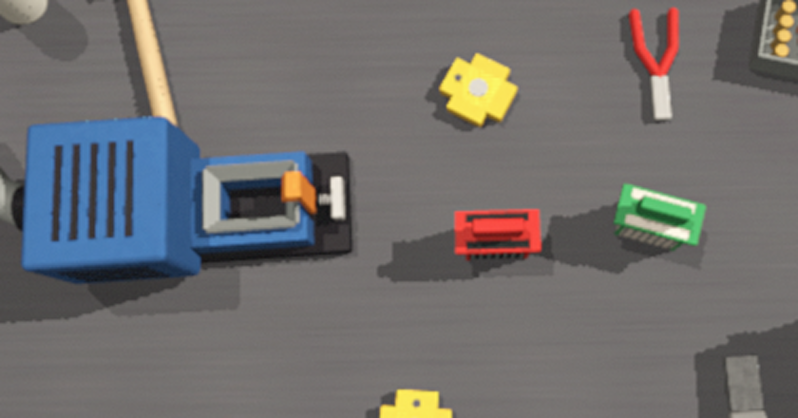

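View pics/side.png

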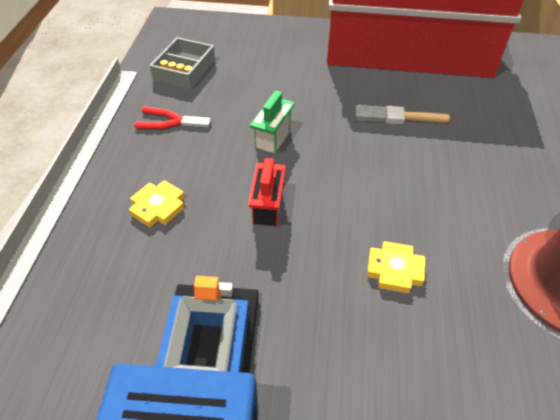

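```bash
cat >> h.py <<'E'
from scipy.spatial.transform import Rotation as Ro
def goto(p,psi_deg,s=None):
    s=s or state();w,x,y,z=s["tool_rot"];R=Ro.from_quat([x,y,z,w])
    a=np.radians(psi_deg);yv=np.array([np.cos(a),np.sin(a),0]);zv=np.array([0,0,-1.])
    T=Ro.from_matrix(np.stack([np.cross(yv,zv),yv,zv],1))
    print("t",round(s["time"],2),"at",np.round(s["tool_pos"],4),"F",np.round(s["contact_force"],1),"shift",np.round(R.inv().apply(np.array(p)-s["tool_pos"])/.5,4),"turn",np.round((R.inv()*T).as_rotvec()/1.5,4))
E
python3 - <<'E'
from h import *
goto([.40,.10,.23],25);goto([.542,-.2842,.2],-16.5)
E
```

```text
t 0.75 at [0.2201 0.585  0.2313] F [-0.2 -0.5 -0.2] shift [-0.6784 -0.7811  0.0026] turn [ 0.     -0.      0.5164]
t 0.75 at [0.2201 0.585  0.2313] F [-0.2 -0.5 -0.2] shift [-1.2147 -1.4003  0.0626] turn [ 0.     -0.      0.9993]
```

Request:
jog_arm(motion="100 -0.08 -0.09 0 0 0 0.1; 100 -0.16 -0.18 0 0 0 0.2; 100 -0.24 -0.27 0 0 0 0.3; 100 -0.32 -0.36 0 0 0 0.4; 100 -0.4 -0.45 0 0 0 0.5")

```text
time: 1.38
tool_pos: [0.3284, 0.3023, 0.2316]
tool_rot: [0.0, 0.529, 0.849, 0.0]
contact_force: [1.3, 0.0, -0.1]
gripper_width: 1.002
grasp_force: 0.0
```

```bash
python3 -c "
from h import *
goto([.542,-.2842,.2],-16.5)"
```

```text
t 1.38 at [0.3284 0.3023 0.2316] F [ 1.3  0.  -0.1] shift [-1.2411 -0.1339  0.0631] turn [ 7.000e-04 -2.000e-04  4.964e-01]
```

Request:
jog_arm(motion="100 -0.12 -0.01 0 0 0 0.1; 100 -0.24 -0.03 0 0 0 0.2; 100 -0.36 -0.04 0 0 0 0.3; 100 -0.48 -0.05 0 0 0 0.4; 100 -0.6 -0.06 0 0 0 0.49")

```text
time: 2.0
tool_pos: [0.4351, 0.02, 0.2318]
tool_rot: [0.0, 0.798, 0.602, 0.001]
contact_force: [0.6, -0.1, -0.0]
gripper_width: 1.0
grasp_force: 0.0
```

```bash
python3 -c "
from h import *
goto([.542,-.2842,.2],-16.5)"
```

```text
t 2.0 at [0.4351 0.02   0.2318] F [ 0.6 -0.1 -0. ] shift [-0.526   0.3729  0.064 ] turn [ 0.0011 -0.0004  0.0061]
```

Request:
jog_arm(motion="100 -0.1 0.07 0.01 0 0 0; 100 -0.2 0.14 0.02 0 0 0; 100 -0.3 0.21 0.04 0 0 0; 100 -0.4 0.28 0.05 0 0 0; 100 -0.5 0.355 0.06 0 0 0.006")

```text
time: 2.62
tool_pos: [0.5382, -0.2687, 0.2013]
tool_rot: [0.0, 0.8, 0.6, 0.0]
contact_force: [0.9, 0.3, 0.9]
gripper_width: 0.996
grasp_force: 0.0
```

Request:
jog_arm(motion="100 -0.02 0.01 0 0 0 0; 100 -0.02 0.01 0 0 0 0; 100 -0.02 0.01 0 0 0 0; 100 -0.02 0.01 0 0 0 0; 100 -0.02 0.01 0 0 0 0")

```text
time: 3.25
tool_pos: [0.5398, -0.2767, 0.2018]
tool_rot: [0.0, 0.799, 0.601, 0.0]
contact_force: [0.7, -0.3, -0.1]
gripper_width: 1.001
grasp_force: 0.0
```

```bash
python3 - <<'E'
from h import *
goto([.542,-.2842,.072],-16.5)
f=grab_frame("wrist")
cv2.imwrite("pics/w.png",f["color"][:,:,::-1])
print(f["intrinsics"],f["world_from_camera"])
g=grab_frame("top");A=pts(g,np.ones((420,560),bool))
print([q["at"] for q in place_of("wrist","fresh_filter")])
r=cut_out("wrist","fresh_filter")
if r:
    K=f["intrinsics"];z=f["range_z"];m=r[0]["pixels"]&(z>0);v,u=np.nonzero(m);d=z[m]
    a=(u-K[0,2])/K[0,0];b=(v-K[1,2])/K[1,1];t=np.hypot(a,b)+1e-9
    X=d*np.tan(t)*a/t;Y=-d*np.tan(t)*b/t
    P=(f["world_from_camera"]@np.stack([X,Y,-d,np.ones_like(d)]))[:3].T
    for lo,hi in((.094,.11),(.062,.073)):
        Q=P[(P[:,2]>lo)&(P[:,2]<hi)];print(len(Q),cv2.minAreaRect((Q[:,:2]*1000).astype(np.float32)),Q[:,2].mean(), np.median(Q,0))
E
```

```text
t 3.25 at [ 0.5398 -0.2767  0.2018] F [ 0.7 -0.3 -0.1] shift [-0.0132  0.0082  0.2596] turn [0.0004 0.0001 0.0041]
[[325.1922621    0.         279.47441616]
 [  0.         325.1922621  211.77962352]
 [  0.           0.           1.        ]] [[ 9.60713861e-01  2.65227083e-01  8.17524996e-02  5.61804447e-01]
 [-2.77539228e-01  9.17104058e-01  2.86168001e-01 -2.02422511e-01]
 [ 9.23954941e-04 -2.97615091e-01  9.54685500e-01  3.43467523e-01]
 [ 0.00000000e+00  0.00000000e+00  0.00000000e+00  1.00000000e+00]]
[[0.5459, -0.2826, 0.0011]]
1425 ((543.1458129882812, -283.0881042480469), (59.391334533691406, 15.64881420135498), 73.68325805664062) 0.10041887384567262 [ 0.54333269 -0.28087595  0.1005741 ]
4429 ((542.7035522460938, -283.5259704589844), (100.0107650756836, 50.172508239746094), 73.46161651611328) 0.06723908532224875 [ 0.54615714 -0.27451297  0.06724684]
```

View pics/w.png

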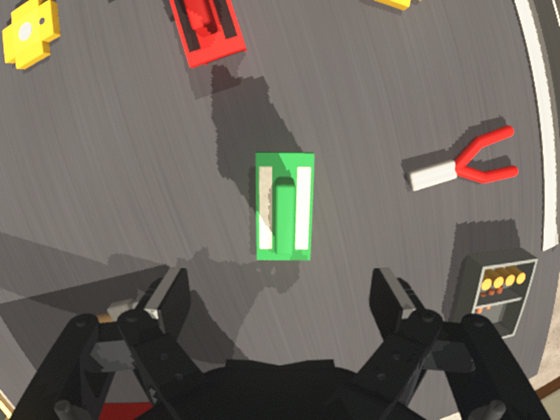

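Request:
jog_arm(motion="100 -0.012 0.009 0.06 0 0 0.004; 100 -0.012 0.009 0.13 0 0 0.004; 100 -0.012 0.009 0.2 0 0 0.004; 100 -0.012 0.009 0.24 0 0 0.004; 100 -0.012 0.009 0.257 0 0 0.004")

```text
time: 4.08
tool_pos: [0.542, -0.2843, 0.0717]
tool_rot: [-0.001, 0.802, 0.598, -0.0]
contact_force: [-0.0, -0.4, 0.3]
gripper_width: 1.001
grasp_force: 0.0
```

Request:
jog_arm(motion="0 0 0 0 0 0 0; 0 0 0 0 0 0 0; 0 0 0 0 0 0 0; 0 0 0 0 0 0 0; 0 0 0 0 0 0 0")

```text
time: 4.7
tool_pos: [0.5429, -0.2849, 0.0737]
tool_rot: [0.001, 0.802, 0.598, 0.0]
contact_force: [-0.8, 0.3, 2.4]
gripper_width: 0.178
grasp_force: 58.7
```

```bash
python3 -c "
from h import *
goto([.542,-.2842,.2],-16.5)"
```

```text
t 4.7 at [ 0.5429 -0.2849  0.0737] F [-0.8  0.3  2.4] shift [ 0.0007 -0.0018 -0.2525] turn [ 0.0009  0.0003 -0.0006]
```

Request:
jog_arm(motion="0 0 0 -0.04 0 0 0; 0 0 0 -0.1 0 0 0; 0 0 0 -0.18 0 0 0; 0 0 0 -0.25 0 0 0; 0 0 0 -0.28 0 0 0")

```text
time: 5.32
tool_pos: [0.5432, -0.2851, 0.2162]
tool_rot: [0.002, 0.802, 0.598, 0.001]
contact_force: [-0.1, 0.2, -2.9]
gripper_width: 0.182
grasp_force: 59.1
```

```bash
python3 - <<'E'
from h import *
goto([.571,.204,.213],3)
f=grab_frame("wrist");g=grab_frame("top")
cv2.imwrite("pics/w2.png",f["color"][:,:,::-1])
print(state()["gripper_width"],state()["grasp_force"])
r=cut_out("top","fresh_filter")
if r:
    P=pts(g,r[0]["pixels"]);print(np.percentile(P[:,2],[1,50,99]))
E
```

```text
t 5.33 at [ 0.5432 -0.2851  0.2162] F [-0.1  0.2 -2.9] shift [ 0.9536 -0.2255  0.0042] turn [ 0.0025  0.0014 -0.2275]
0.17622032371618432 59.019275307655334
[0.00640121 0.06894231 0.10448288]
```

View pics/w2.png

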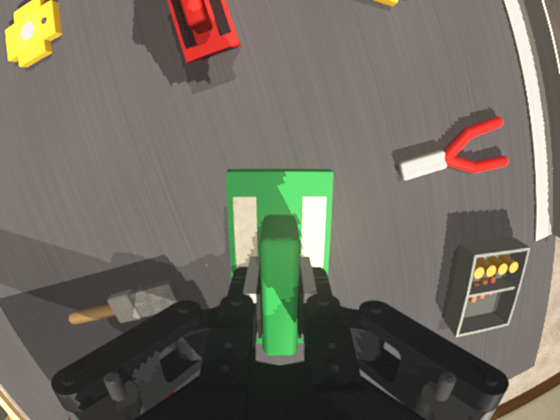

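Request:
jog_arm(motion="0 0.11 -0.02 0 0 0 -0.04; 0 0.22 -0.05 0 0 0 -0.08; 0 0.33 -0.08 0 0 0 -0.12; 0 0.44 -0.1 0 0 0 -0.16; 0 0.55 -0.13 0 0 0 -0.2")

```text
time: 6.1
tool_pos: [0.5572, -0.0006, 0.2101]
tool_rot: [-0.002, 0.703, 0.712, -0.001]
contact_force: [1.3, -0.1, -2.7]
gripper_width: 0.18
grasp_force: 58.9
```

```bash
python3 -c "
from h import *
goto([.571,.204,.213],3)"
```

```text
t 6.1 at [ 0.5572 -0.0006  0.2101] F [ 1.3 -0.1 -2.7] shift [ 0.4087  0.0329 -0.0057] turn [-0.0026 -0.0005 -0.0264]
```

Request:
jog_arm(motion="0 0.1 0.01 0 0 0 -0.02; 0 0.2 0.02 0 0 0 -0.026; 0 0.3 0.03 0 0 0 -0.026; 0 0.38 0.033 0 0 0 -0.026; 0 0.409 0.033 0 0 0 -0.026")

```text
time: 6.72
tool_pos: [0.5712, 0.2039, 0.2099]
tool_rot: [-0.001, 0.688, 0.725, -0.002]
contact_force: [-0.4, -0.7, -2.7]
gripper_width: 0.177
grasp_force: 59.1
```

```bash
cat > m.py <<'E'
from h import *
f=grab_frame("wrist");goto([.571,.204,.213],3)
K=f["intrinsics"];z=f["range_z"];v,u=np.mgrid[:420,:560];a=(u-K[0,2])/K[0,0];b=(v-K[1,2])/K[1,1];t=np.hypot(a,b)+1e-9
P=np.stack([z*np.tan(t)*a/t,-z*np.tan(t)*b/t,-z,np.ones_like(z)],-1)@f["world_from_camera"].T
P=P[...,:3];c=f["color"].astype(int)
g=(c[...,1]>c[...,0]+40)&(c[...,1]>c[...,2]+40)&(z>0)
Q=P[g];print("green z",np.percentile(Q[:,2],[2,50,98]))
zt=state()["tool_pos"][2]-.0735+.068
L=Q[abs(Q[:,2]-zt)<.008];print("lip",len(L),cv2.minAreaRect((L[:,:2]*1000).astype(np.float32)),L[:,2].mean())
o=(c[...,0]>180)&(c[...,1]>70)&(c[...,1]<160)&(c[...,2]<80)&(z>0);print("orange",o.sum(),[x.round(4) for x in np.percentile(P[o],[2,50,98],axis=0)] if o.any() else 0)
h=(c.max(-1)-c.min(-1)<25)&(c.min(-1)>80)&(abs(P[...,2]-.072)<.005)&(np.hypot(P[...,0]-.571,P[...,1]-.204)<.09)
if h.sum()>9: print("rim",h.sum(),cv2.minAreaRect((P[h][:,:2]*1000).astype(np.float32)))
E
python3 m.py; python3 - <<'E'
from h import *
cv2.imwrite("pics/w3.png",grab_frame("wrist")["color"][:,:,::-1])
E
```

```text
t 6.78 at [0.5713 0.2045 0.2103] F [-0.5  0.7 -2.1] shift [-0.001  -0.0007 -0.0055] turn [-0.0027 -0.0003  0.0001]
green z [0.2012654  0.20756818 0.23804756]
lip 4708 ((572.0784912109375, 204.60452270507812), (50.180755615234375, 100.4673080444336), 2.9069619178771973) 0.20308247744432636
orange 133 [array([ 0.1994, -0.0279, -0.0003]), array([0.3398, 0.0163, 0.0098]), array([0.3427, 0.0562, 0.0168])]
rim 1313 ((569.661376953125, 247.91831970214844), (82.41439819335938, 29.685565948486328), 3.149548292160034)
```

View pics/w3.png

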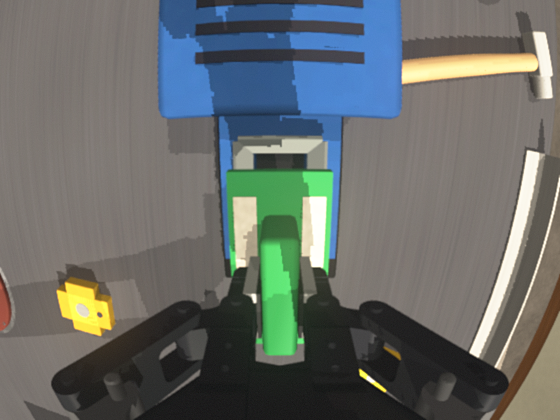

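```bash
cat >> m.py <<'E'
th=np.radians(3.05);X=(P[...,:2]-[.571,.204])@np.array([[np.cos(th),-np.sin(th)],[np.sin(th),np.cos(th)]])*1000
Lz=P[...,2]*1000;near=(z>0)&(abs(X[...,0])<100)&(X[...,1]>-60)&(X[...,1]<240)
H=X[near&(abs(Lz-140)<3)];print("house top",cv2.minAreaRect(H.astype(np.float32)))
F=X[near&(Lz>85)&(Lz<130)&(X[...,1]>65)&(abs(X[...,0])<60)];print("front y",len(F),np.percentile(F[:,1],[5,50,95]) if len(F) else 0)
W=X[near&(Lz>30)&(Lz<55)&(X[...,1]<46)&(X[...,1]>36)&(abs(X[...,0])<22)];print("ywall",len(W),np.median(W,0))
for y in(30,44,48,52):
    k=near&(abs(X[...,1]-y)<1.5)&(h|((c.max(-1)-c.min(-1)<25)&(c.min(-1)>80)&(abs(Lz-68)<8)));r=X[k][:,0]
    if len(r): print("rim x at",y,len(r),np.percentile(r,[1,99]))
G=X[g&(abs(P[...,2]-zt)<.008)];print("lip loc",cv2.minAreaRect(G.astype(np.float32)))
E
python3 m.py
```

```text
t 6.88 at [0.572  0.2018 0.2111] F [ 0.7 -0.1 -3. ] shift [ 0.0045 -0.0018 -0.0037] turn [-0.0018  0.0009 -0.0012]
green z [0.20196589 0.20554346 0.23880576]
lip 4736 ((572.5103149414062, 203.5443115234375), (50.0826301574707, 100.38536071777344), 2.7872674465179443) 0.20386081097781766
orange 135 [array([ 0.1047, -0.0276,  0.0024]), array([0.3402, 0.0181, 0.0101]), array([0.4309, 0.0565, 0.017 ])]
rim 1341 ((569.6533813476562, 247.17845153808594), (82.30750274658203, 30.76495933532715), 3.054506540298462)
house top ((0.9414520263671875, 119.54537963867188), (82.57474517822266, 165.65684509277344), 89.85697937011719)
front y 16 [76.35139415 76.41701167 76.84003309]
ywall 0 [nan nan]
rim x at 30 124 [-39.74924811  41.17223424]
rim x at 44 247 [-38.75402546  41.73967   ]
rim x at 48 293 [-39.20145977  40.8368554 ]
rim x at 52 297 [-39.92855244  41.45883434]
lip loc ((1.4838905334472656, -0.5354042053222656), (100.38536071777344, 50.08259582519531), 89.73727416992188)
  return _methods._mean(a, axis=axis, dtype=dtype,
  ret = um.true_divide(
```

Request:
jog_arm(motion="0 0.003 0 0.03 0 0 0; 0 0.003 0 0.07 0 0 0; 0 0.003 0 0.1 0 0 0; 0 0.003 0 0.12 0 0 0; 0 0.003 0 0.14 0 0 0")

```text
time: 7.5
tool_pos: [0.5727, 0.2035, 0.1421]
tool_rot: [-0.0, 0.689, 0.724, -0.0]
contact_force: [-0.2, -0.0, -2.4]
gripper_width: 0.176
grasp_force: 59.0
```

Request:
jog_arm(motion="0 0 0 0.005 0 0 0; 0 0 0 0.01 0 0 0; 0 0 0 0.016 0 0 0; 0 0 0 0.022 0 0 0; 0 0 0 0.028 0 0 0")

```text
time: 8.12
tool_pos: [0.5727, 0.2037, 0.1288]
tool_rot: [0.0, 0.689, 0.725, 0.0]
contact_force: [-0.8, -0.1, -1.9]
gripper_width: 0.179
grasp_force: 59.0
```

```bash
python3 m.py 2>/dev/null; python3 -c "
from plant import *
s=state();print(s['tool_pos'],s['contact_force'],s['ft_torque'])"
```

```text
t 8.18 at [0.5724 0.2036 0.1282] F [-0.4  0.1 -2.9] shift [ 0.0009 -0.0029 -0.1696] turn [-0.0004  0.0001 -0.0016]
green z [0.11928022 0.12616069 0.1569427 ]
lip 4798 ((573.2789916992188, 204.38436889648438), (50.7277717590332, 100.45941162109375), 2.2012887001037598) 0.12199863365499149
orange 58 [array([0.2588, 0.0079, 0.0064]), array([0.3275, 0.0457, 0.0152]), array([0.5968, 0.2133, 0.213 ])]
rim 4287 ((571.6720581054688, 208.66375732421875), (82.74620056152344, 108.5561294555664), 3.0854268074035645)
house top ((0.6487350463867188, 71.0982666015625), (129.2034149169922, 165.1883544921875), 89.54618072509766)
front y 3 [76.54032917 76.60193124 76.69108493]
ywall 0 [nan nan]
rim x at 30 77 [-39.72729168  41.62152925]
rim x at 44 469 [-39.30077803  41.36278553]
rim x at 48 552 [-38.93060492  41.13870281]
rim x at 52 545 [-39.14843442  40.96946865]
lip loc ((2.2961673736572266, 0.2625770568847656), (100.45941925048828, 50.727783203125), 89.1512680053711)
[0.57240822 0.20361695 0.12818309] [-0.43257221  0.12024417 -2.91488036] [0.01800863 0.05184656 0.03496531]
```

Request:
jog_arm(motion="0 0.001 -0.002 0.01 0 0 0; 0 0.001 -0.002 0.02 0 0 0; 0 0.001 -0.002 0.03 0 0 0; 0 0.001 -0.002 0.036 0 0 0; 0 0.001 -0.002 0.042 0 0 0")

```text
time: 8.8
tool_pos: [0.573, 0.2057, 0.1099]
tool_rot: [0.0, 0.689, 0.725, 0.002]
contact_force: [-0.9, 7.3, 5.6]
gripper_width: 0.179
grasp_force: 60.3
```

Request:
jog_arm(motion="0 0 0 0.006 0 0 0; 0 0 0 0.012 0 0 0; 0 0 0 0.018 0 0 0; 0 0 0 0.022 0 0 0; 0 0 0 0.026 0 0 0")

```text
time: 9.43
tool_pos: [0.5718, 0.2049, 0.095]
tool_rot: [0.0, 0.689, 0.725, 0.001]
contact_force: [0.5, -0.2, -3.7]
gripper_width: 0.176
grasp_force: 59.0
```

Request:
jog_arm(motion="0 0 0 0.002 0 0 0; 0 0 0 0.004 0 0 0; 0 0 0 0.006 0 0 0; 0 0 0 0.008 0 0 0; 0 0 0 0.008 0 0 0")

```text
time: 10.05
tool_pos: [0.5718, 0.204, 0.0938]
tool_rot: [-0.0, 0.689, 0.725, -0.0]
contact_force: [-8.1, -0.6, 14.5]
gripper_width: 0.176
grasp_force: 61.4
```

```bash
cat > v.py <<'E'
from h import *
import sys
g=grab_frame("top");s=grab_frame("side")
for n,f in(("top",g),("side",s)):
    c=f["color"].astype(int);A=pts(f,np.ones((420,560),bool)&(f["range_z"]>0));C=c[f["range_z"]>0]
    th=np.radians(3.05);X=(A[:,:2]-[.572,.205])@np.array([[np.cos(th),-np.sin(th)],[np.sin(th),np.cos(th)]])*1000;zz=A[:,2]*1000
    nr=(abs(X[:,0])<60)&(abs(X[:,1])<90)
    o=nr&(C[:,0]>150)&(C[:,1]>60)&(C[:,1]<170)&(C[:,2]<90)
    G=nr&(C[:,1]>C[:,0]+40)&(C[:,1]>C[:,2]+40)
    l=G&(zz<100)
    print(n,"orange y",o.sum(),np.percentile(X[o&(zz>104)][:,1],[2,98]).round(1) if (o&(zz>104)).any() else 0,"z",np.percentile(zz[o],[2,98]).round() if o.any() else 0,"lip z",l.sum(),np.percentile(zz[l],[10,50,90]) if l.any() else 0,"tab z",np.percentile(zz[G],99) if G.any() else 0)
top=cv2.resize(g["color"][140:260,90:240],(400,320),interpolation=cv2.INTER_CUBIC)
sd=cv2.resize(s["color"][250:400,120:308],(400,320),interpolation=cv2.INTER_CUBIC)
cv2.imwrite(sys.argv[1],np.hstack([top,sd])[:,:,::-1])
E
python3 v.py pics/v1.png
```

```text
top orange y 2376 [-64.1  48.9] z [ 58. 437.] lip z 139 [82.51590431 88.34048304 90.9169324 ] tab z 124.42095659404019
side orange y 1420 [-50.3  55.7] z [391. 431.] lip z 810 [83.26210241 86.57359319 88.62219678] tab z 123.06890023125403
```

View pics/v1.png

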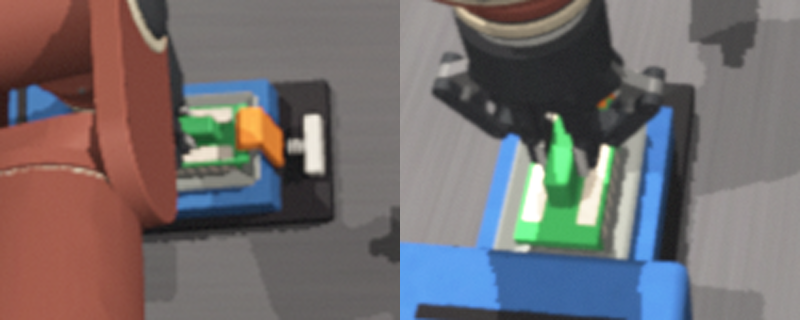

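Request:
jog_arm(motion="0 0 0 0.003 0 0 0; 0 0 0 0.004 0 0 0; 0 0 0 0.004 0 0 0; 0 0 0 0 0 0 0; 0 0 0 -0.003 0 0 0")

```text
time: 10.78
tool_pos: [0.5718, 0.204, 0.0938]
tool_rot: [0.0, 0.689, 0.724, 0.0]
contact_force: [-1.7, 0.9, 2.5]
gripper_width: 0.177
grasp_force: 59.9
```

Request:
jog_arm(motion="60 0 0 0 0 0 0; 60 0 0 0 0 0 0; 60 0 0 0 0 0 0; 60 0 0 0 0 0 0; 60 0 0 0 0 0 0")

```text
time: 11.4
tool_pos: [0.5716, 0.2041, 0.0922]
tool_rot: [-0.0, 0.689, 0.725, -0.0]
contact_force: [1.4, 0.8, -1.1]
gripper_width: 0.6
grasp_force: 0.0
```

Request:
jog_arm(motion="60 0 0 -0.03 0 0 0; 60 0 0 -0.08 0 0 0; 60 0 0 -0.16 0 0 0; 60 0 0 -0.24 0 0 0; 60 0 0 -0.3 0 0 0")

```text
time: 12.02
tool_pos: [0.5723, 0.2043, 0.2461]
tool_rot: [0.001, 0.689, 0.725, 0.002]
contact_force: [1.1, 0.4, -0.1]
gripper_width: 0.6
grasp_force: 0.0
```

Request:
jog_arm(motion="60 -0.08 -0.05 0 0 0 0; 60 -0.18 -0.1 0 0 0 0; 60 -0.28 -0.15 0 0 0 0; 60 -0.38 -0.2 0 0 0 0; 60 -0.4 -0.2 0 0 0 0")

```text
time: 12.65
tool_pos: [0.481, -0.0028, 0.2437]
tool_rot: [0.001, 0.691, 0.723, 0.001]
contact_force: [0.5, -0.2, 0.5]
gripper_width: 0.601
grasp_force: 0.0
```

```bash
python3 v.py pics/v2.png; python3 -c "
from h import *
grab_frame('top');grab_frame('side')
for c in('top','side'):print([place_of(c,t)[:1] for t in('fresh_filter','clogged_filter')])"
```

```text
top orange y 0 0 z 0 lip z 193 [84.10715956 88.22161805 89.94840333] tab z 124.85444818168091
side orange y 250 [-60.6 -48.4] z [ 80. 108.] lip z 1124 [81.44610542 86.38957618 88.76477085] tab z 121.96707490094225
[[{'at': [0.5675, 0.2052, 0.0219], 'p': 0.77}], [{'at': [0.524, -0.088, 0.0013], 'p': 0.76}]]
[[{'at': [0.5702, 0.2065, 0.0202], 'p': 0.65}], [{'at': [0.5263, -0.0924, 0.0016], 'p': 0.73}]]
```

View pics/v2.png

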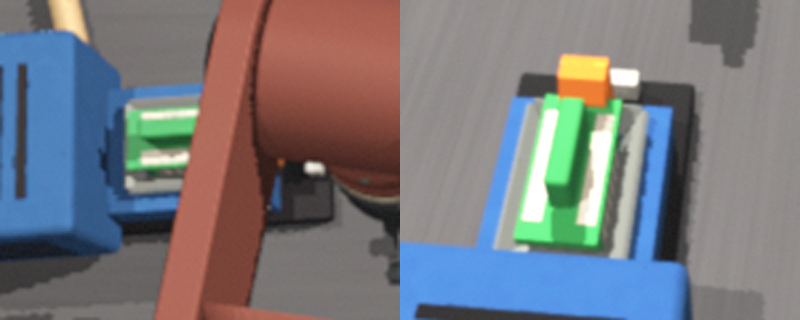

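Request:
jog_arm(motion="60 -0.1 0 0 0 0 0; 60 -0.2 0 0 0 0 0; 60 -0.3 0 0 0 0 0; 60 -0.4 0 0 0 0 0; 60 -0.5 0 0 0 0 0")

```text
time: 13.68
tool_pos: [0.4947, -0.2513, 0.2422]
tool_rot: [-0.0, 0.689, 0.725, 0.0]
contact_force: [0.8, -0.0, -0.8]
gripper_width: 0.604
grasp_force: 0.0
```

```bash
python3 v.py pics/v3.png
```

```text
top orange y 164 [-67.4 -49.1] z [ 20. 111.] lip z 353 [83.3136249  88.09269058 90.48045705] tab z 124.82074860239489
side orange y 250 [-61.2 -49.1] z [ 88. 109.] lip z 1120 [81.87068891 86.47111257 88.55082783] tab z 122.31913124540834
```

View pics/v3.png

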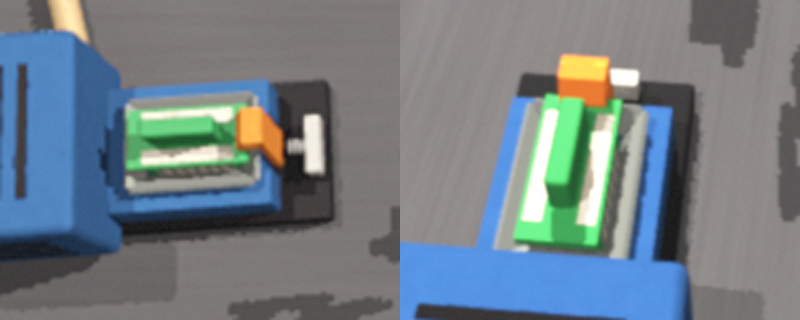

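The filter is seated, with its lip top measured at 88 mm. The orange catch at (250,130) hooks over the lip and is back at its starting position (y about -67 to -49 mm).

```bash
python3 -c "
from plant import *
print(job_done())"
```

```text
the job is handed in; nothing more can be done
None
```

The fresh filter is pressed fully home in the bay with the orange catch snapped back over its lip, the gripper has let go and backed away, the clogged filter was left standing untouched, and the job was handed in at about 14 s.

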